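Shift the gearbox into gear through its L gate

TASK

The red shift knob on the green gearbox is in neutral, in the leg of the L-shaped slot that has no yellow mark. With the fingertips, push it gently along that leg to the corner, then round the corner and along the other leg, right to the end beside the yellow mark, and leave it there. Only push the knob: do not grip it, press it hard or pull it up, and leave everything else on the bench and gearbox where it is.

Things in the scene. Friction and masses are not known exactly. Their poses are not given: they have to be found in the camera images.
- gearbox: Green cast gearbox fixed to the bench, foot 270 x 210 mm, housing 240 x 190 mm, 90 mm high; its shaft sticks out at its +x side to 162 mm. Origin: centre of its underside; z up; yaw 0 has its axes along the robot's, and it may stand turned up to 0.7 rad either way. On top a bright gate plate, 180 x 150 mm, top 110 mm above the bench, with the L-shaped slot (18 mm wide)
- gate_corner (a point): Corner of the slot: where the pin's axis is when the pin is centred in the corner, at the height of the plate's top (110 mm). In the gearbox's frame x = 35, y = -27.5 mm. The first leg runs from 70 mm before it along the gearbox's +x up to it; the second leg from it 55 mm along the gearbox's +y
- gate_end (a point): End of the second leg: where the pin's axis is when the knob is fully home, at the height of the plate's top. In the gearbox's frame x = 35, y = 27.5 mm. The yellow mark, 18 x 30 mm, is painted on the plate beside it, on the +x side. Axes as the gearbox's
- shift_knob: Red round knob, 34 mm across, on a 14 mm steel pin. Origin on the axis, half-way up, 143 mm above the bench; straight sides from 128 to 152 mm, underside at 122 mm, top at 165 mm. It slides level with some 2.5 N of friction, stays where left; the slot stops it hard, with 2 mm play to each side. It can be pulled up 25 mm against a 10 N spring (not wanted)
- shift_along (a joint): How far the knob has been pushed along the first leg, along the gearbox's +x, in m: 0 at the start end, 0.070 centred in the corner (stop at 0.072)
- shift_across (a joint): How far the knob has been pushed along the second leg, along the gearbox's +y, in m: 0 in the first leg, 0.055 at the end (hard stop)
- socket: chrome steel socket, 26 mm across, 34 mm tall, standing on the bright gate plate in the corner away from the slot; origin at the centre of its underside
- wrench: steel wrench, 200 mm long, lying on the bench beside the gearbox, along its right (-y) side
- bearing: steel ring bearing, 52 mm outside, 16 mm tall, lying on the bench beside the gearbox at its left (+y) side; origin at the centre of its underside
- spray_can: red spray can with a yellow band and white cap, 64 mm across, 192 mm tall, on the bench left of the gearbox; origin at the centre of its underside
- paint_tin: white and green paint tin, 86 mm across, 96 mm tall, on the bench left of the gearbox; origin at the centre of its underside
- grease_jar: amber jar with black cap, 60 mm across, 70 mm tall, on the bench right of the gearbox; origin at the centre of its underside
- screwdriver: screwdriver lying on the bench to the right of the gearbox
- hammer: hammer lying on the bench at the far right

How it is judged:
By the outcome, as a careful person would: the job done as asked, in the order asked, and still so for the second after the job is handed in, with the robot touching nothing.
It also fails if it takes over 45 s, if anything falls off the work surface, if the arm or the gripper's body presses on something with over 40 N, if the wrist force passes 120 N, or if a joint passes its speed limit or range.

ROBOT

A 6-joint arm with a two-finger parallel gripper is mounted at the origin on the work surface. World frame = base frame: x ahead of the robot, y to its left, z up, the work surface at z = 0. Lengths are in m, angles in rad, forces in N, time in s.
With the tool pointing down it reaches from about 0.25 to 0.775 m from the base axis. Payload 8.9 kg.
Tool frame: the origin (TCP) lies midway between the tips of the shut fingers; the grasp point (between the pads) lies 19 mm behind it; z points along the fingers, x is the direction in which the jaws open and shut, and the axes are right-handed (so a half turn about z gives the same grasp; the last joint's range is limited). The gripper opens to 85 mm and grips with 20 to 120 N. Pads are 22 mm wide; open, the fingers measure 114 mm over their backs; the gripper's body (76 mm by 85 mm) begins 54 mm behind the grasp point. The pads swing forward as they close: fully open they stand 13 mm farther back than shut.
Start: joints at [-0.139, 0.291, -0.153, 1.127, 0, 1.431], TCP at [0.525, 0, 0.231] pointing down, gripper open.
Joint ranges: [-2.52, 2.52], [-0.91, 1.74], [-1.3, 1.37], [-1.96, 2.02], [-1.52, 1.47], [-3.14, 3.14]. Speed limits (rad/s): [2.22, 2.22, 2.79, 3.14, 3.14, 3.14].

INTERFACE

Orientations are given as a unit quaternion [x, y, z, w].
In Python, from station import r gives the robot as it stands. Calls block until the motion is done:
- r.reach(position, orientation): joint-space move of the TCP to a pose.
- r.movel(position, rot=None, speed=0.15, guard=None): straight line of the TCP; rot=None keeps the orientation; speed is the mean speed in m/s. With guard (N) it stops when the force on the tool has changed by that much, and returns True; else False.
- r.move_joints(angles): joint-space move.
- r.let_go() and r.grasp(grasp_force=None): open the fingers fully, or close them until they stop; grasp_force is the grip in N (None keeps the last).
- r.wait(seconds).
- r.ik(position, orientation): joint angles nearest the present ones, or None.
- r.grab_frame(name): name is "scene" or "side" or "wrist"; returns the picture (400x640x3 uint8, blue, green, red); there is no depth.
- r.get_calibration(name): a dict with "camera_matrix" (3x3 intrinsics, pixels), "distortion" ([k1, k2, p1, p2, k3] as OpenCV has them; the pictures are not rectified), "R" (3x3) and "t" (3): a world point X has camera coordinates R X + t; the wrist camera has in their place "tool_from_camera" (4x4, takes a point from camera to tool coordinates, whose origin is the TCP and whose axes are the tool frame's). Camera axes: x right, y down, z forward; pixel columns grow to the right and rows downward; lengths in m; the calibration is good to about 2 mm. A picture is of the moment at which its call begins: read the wrist's pose just before it. get_calibration takes no time and is no camera call.
A pose or a line that the arm cannot do raises r.PlanningError and nothing moves.
- r.job_done(): hands the job in, once; it reports no verdict.
Trained networks look in the newest picture that a camera, given by its name, has taken for a name from the list of things; names that differ only in an ending like _2 or _b are one class to them, and where a whole thing is asked for, a point or a joint stands for the part that bears it (a point fixed in the world has none). Each returns a list of dicts, best first, with "p" (0 to 1); they miss things now and then, are a little off and sometimes report something else, mostly with a low value. They report only what shows in the picture. A call takes as long as a camera call.
- r.recognise(thing, camera): "bbox" ([left, top, width, height] in pixels, round what is visible of it).
Readings, each from a call of its own:
- r.get_t(): time.
- r.get_q(): joint angles.
- r.get_qvel(): joint speeds.
- r.get_joint_efforts(): joint torques, N m.
- r.get_ee_pos(): TCP position.
- r.get_eef_rot(): TCP orientation.
- r.get_contact_force(): force on the tool from outside, world axes, zero at the start.
- r.get_wrist_torque(): the same for the moment, N m.
- r.get_grip_width(): opening from 0.0 (shut) to 1.0 (fully open).
Only numpy, scipy, OpenCV 4.12 (cv2) and the standard library are available. Lean on these libraries where they do the work, as an engineer would, in place of code of your own. Each camera call takes 0.05 s, during which the arm holds its last target.

## Working session

There is one attempt and no reset: what is moved stays moved. The work goes in short steps, each a Python script; the robot and the scene stay as the last script left them, time stands still between calls to the robot, and variables do not carry over. Pictures are saved under pics/ and viewed, and the job is handed in when it is done.

```bash
mkdir -p pics; ls; python3 - <<'E'
from station import r
import cv2
for n in ["scene","side","wrist"]:
    f=r.grab_frame(n); cv2.imwrite(f"pics/{n}0.png",f)
    c=r.get_calibration(n); print(n,{k:(v.tolist() if hasattr(v,'tolist') else v) for k,v in c.items()})
    for t in ["shift_knob","gearbox","socket","spray_can"]:
        print(t,r.recognise(t,n)[:2])
print(r.get_t(),r.get_ee_pos(),r.get_eef_rot())
E
```

```text
pics
scene {'camera_matrix': [[515.2255420895453, 0.0, 321.68485133906097], [0.0, 515.2255420895453, 191.5702301139824], [0.0, 0.0, 1.0]], 'distortion': [0.027996387502950023, 0.0, 0.0, 0.0, 0.0], 'R': [[0.05433177034376205, 0.9984143744868151, -0.014723978722296149], [0.7483892247469294, -0.05047885089149474, -0.661336112650265], [-0.6610307307637086, 0.0249122947713811, -0.7499451650322317]], 't': [0.012308547279879187, -0.32232386591933054, 2.037662082787166]}
shift_knob [{'bbox': [288.3, 173.9, 12.0, 15.6], 'p': 0.51}]
gearbox [{'bbox': [259.8, 170.2, 82.5, 87.2], 'p': 0.76}]
socket [{'bbox': [185.1, 239.7, 23.3, 24.2], 'p': 0.38}]
spray_can [{'bbox': [465.8, 185.5, 33.0, 51.9], 'p': 0.74}]
side {'camera_matrix': [[516.0115152269386, 0.0, 324.2007095032461], [0.0, 516.0115152269386, 199.1218769008128], [0.0, 0.0, 1.0]], 'distortion': [-0.00806177301001707, 0.0, 0.0, 0.0, 0.0], 'R': [[0.7828977793283837, -0.6221277309611377, 0.0053059864146219856], [-0.36152914864588903, -0.46186306542015126, -0.8099254184677006], [0.5063277019895954, 0.6321705427887695, -0.5865088771946152]], 't'
[... 424 characters left out ...]
.0, 0.0, 1.0]], 'distortion': [-0.0035276733691612643, 0.0, 0.0, 0.0, 0.0], 'tool_from_camera': [[0.9999991118004825, 0.001123236152196239, 0.0007174529890537853, 6.683739067647743e-06], [-0.0012859576780529433, 0.9546044573729026, 0.2978735911030649, -0.07602110610603942], [-0.00035030143499473415, -0.29787424914606514, 0.9546050539278387, -0.14333499988864187], [0.0, 0.0, 0.0, 1.0]]}
shift_knob [{'bbox': [274.7, 324.1, 44.0, 54.9], 'p': 0.63}]
gearbox [{'bbox': [204.7, 137.3, 291.4, 254.8], 'p': 0.78}]
socket [{'bbox': [274.7, 244.6, 35.0, 42.1], 'p': 0.69}]
spray_can []
0.75 [ 5.24984737e-01 -1.01643286e-05  2.31314399e-01] [ 1.00000000e+00 -2.23894990e-05 -2.87114079e-06  1.20477174e-05]
```

View pics/wrist0.png

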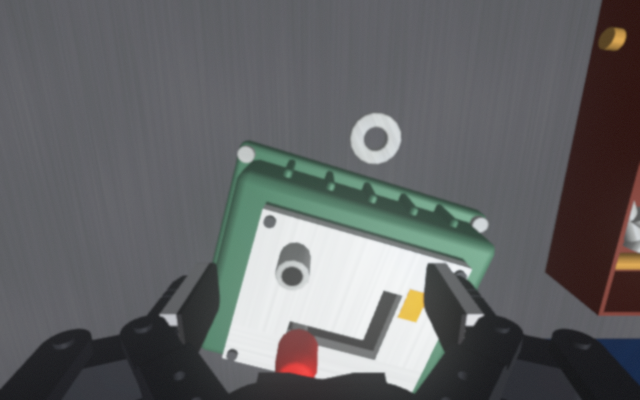

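View pics/scene0.png

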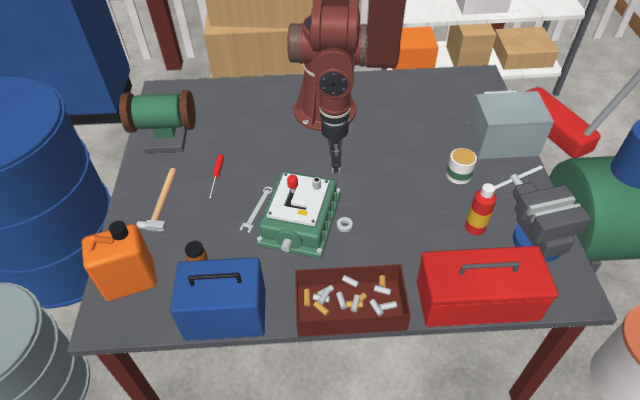

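View pics/side0.png

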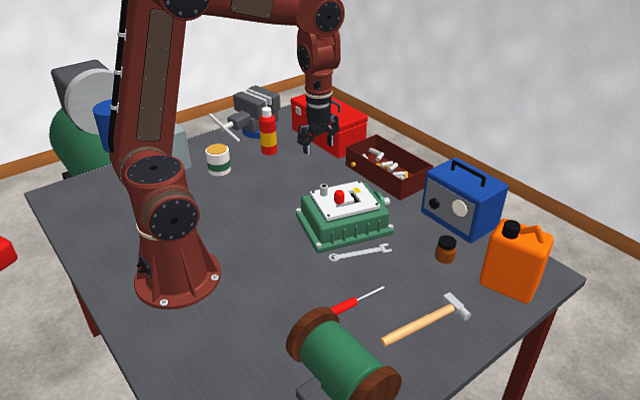

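```bash
python3 - <<'E'
from station import r
import cv2,json
r.reach([0.51,-0.11,0.30],[1,0,0,0])
p,q=r.get_ee_pos(),r.get_eef_rot()
f=r.grab_frame("wrist"); cv2.imwrite("pics/w1.png",f)
json.dump([list(p),list(q)],open("w1.json","w")); print(p,q,r.get_t())
for t in ["shift_knob","gearbox","socket"]: print(t,r.recognise(t,"wrist")[:2])
cv2.imwrite("pics/w1z.png",cv2.resize(f[100:400,150:550],(800,600),interpolation=cv2.INTER_CUBIC))
E
```

```text
[ 0.50994023 -0.11037005  0.30001345] [ 9.99999761e-01 -6.61321553e-04  1.62917506e-04 -1.18205662e-04] 1.3833
shift_knob [{'bbox': [295.0, 175.9, 41.2, 48.6], 'p': 0.94}]
gearbox [{'bbox': [223.1, 30.5, 267.8, 241.6], 'p': 0.56}]
socket [{'bbox': [296.0, 99.7, 30.4, 29.9], 'p': 0.93}]
```

View pics/w1z.png

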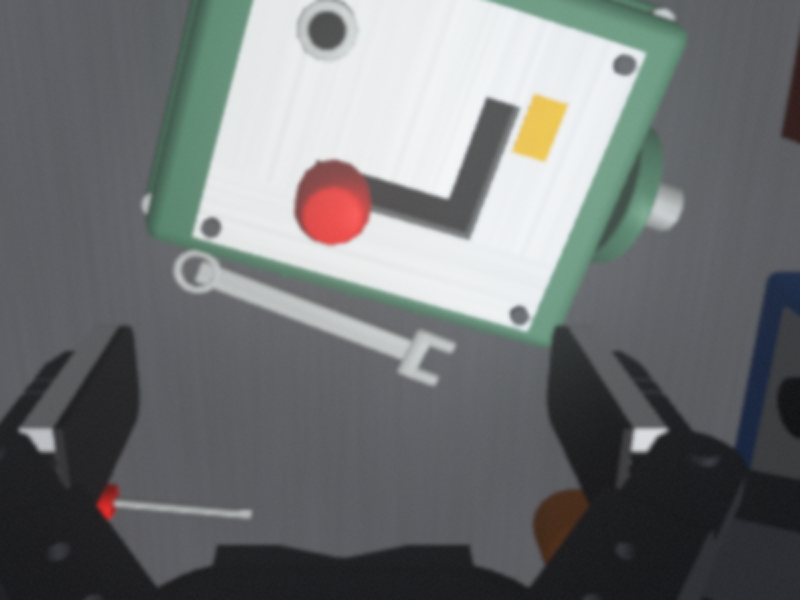

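The wrist view shows the slot clearly: its outer corner is at zoom (470,239), inner corner (449,200), and slot end (487,97)/(521,107). The yellow mark is at about (540,127) and the knob at about (333,205).

```bash
cat > h.py <<'E'
import numpy as np,cv2
from scipy.spatial.transform import Rotation as R
def back(px,z,p,q,c):
    u=cv2.undistortPoints(np.array(px,float).reshape(-1,1,2),np.array(c["camera_matrix"]),np.array(c["distortion"])).reshape(-1,2)
    T=np.eye(4);T[:3,:3]=R.from_quat(q).as_matrix();T[:3,3]=p
    M=T@np.array(c["tool_from_camera"]); d=np.c_[u,np.ones(len(u))]@M[:3,:3].T; o=M[:3,3]
    return o+d*((z-o[2])/d[:,2])[:,None]
def proj(X,p,q,c):
    T=np.eye(4);T[:3,:3]=R.from_quat(q).as_matrix();T[:3,3]=p
    M=np.linalg.inv(T@np.array(c["tool_from_camera"]))
    return cv2.projectPoints(np.array(X,float),M[:3,:3],M[:3,3],np.array(c["camera_matrix"]),np.array(c["distortion"]))[0].reshape(-1,2)
def g2w(g,pose): # gearbox xy ->world
    x,y,a=pose; g=np.array(g,float); return np.array([x,y])+g@np.array([[np.cos(a),np.sin(a)],[-np.sin(a),np.cos(a)]])
E
python3 - <<'E'
from station import r
import json,cv2,numpy as np
from h import *
from scipy.optimize import least_squares
p,q=json.load(open("w1.json")); c=r.get_calibration("wrist")
z=np.array([(470,239),(449,200),(487,97),(521,107),(646,52),(528,330),(193,236)],float)
W=back(z/2+[150,100]-.25,0.110,p,q,c)[:,:2]
G=np.array([(44,-36.5),(26,-18.5),(26,36.5),(44,36.5),(90,75),(90,-75),(-90,-75)])/1000
s=least_squares(lambda v:(g2w(G,v)-W).ravel(),[.5,-.0,-.25],loss='soft_l1',f_scale=.001)
print(s.x,(1000*(g2w(G,s.x)-W)).round(1).tolist())
v=s.x
K=back([(333/2+150,202/2+100)],.143,p,q,c); print("knob",K,"pred",g2w([-.035,-.0275],v))
print("corner,end",g2w([[.035,-.0275],[.035,.0275]],v)); json.dump(list(v),open("pose.json","w"))
f=cv2.imread("pics/w1.png"); f=cv2.resize(f[0:400,150:550],(600,600),interpolation=cv2.INTER_CUBIC)
f=cv2.resize(cv2.imread("pics/w1.png")[0:300,150:550],(800,600),interpolation=cv2.INTER_CUBIC)
def poly(g,zz,col):
    w=g2w(np.array(g)/1000,v); P=proj(np.c_[w,np.full(len(w),zz)],p,q,c)
    P=(P-[150,0])*2; cv2.polylines(f,[P.round().astype(np.int32)],True,col,1)
poly([(-90,-75),(90,-75),(90,75),(-90,75)],.11,(255,0,0))
poly([(-44,-36.5),(44,-36.5),(44,36.5),(26,36.5),(26,-18.5),(-44,-18.5)],.11,(0,0,255))
t=np.linspace(0,6.28,40)
for zz,rr in((.128,17),(.152,17)): poly(np.c_[-35+rr*np.cos(t),-27.5+rr*np.sin(t)],zz,(0,255,0))
cv2.imwrite("pics/ov1.png",f)
E
```

```text
[ 0.54302425 -0.11230057 -0.29621751] [[0.1, -1.2], [-0.3, 0.6], [0.0, 2.2], [0.8, 1.7], [-0.3, -0.7], [-0.3, -0.5], [0.2, -0.6]]
knob [[ 0.50606561 -0.12910825  0.143     ]] pred [ 0.50152121 -0.12838622]
corner,end [[ 0.56847253 -0.14881954]
 [ 0.58452728 -0.09621493]]
```

View pics/ov1.png

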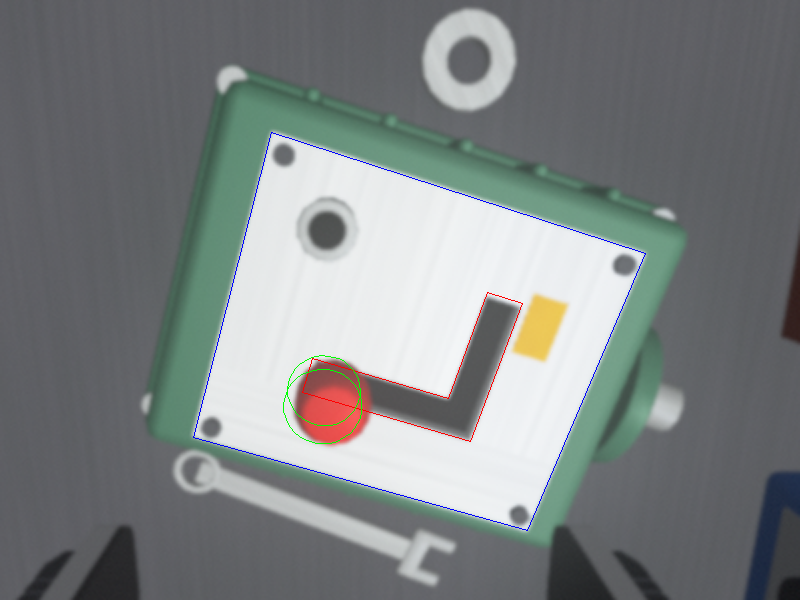

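```bash
cat >> h.py <<'E'
def quat(phi): # tool down, tool x at angle phi
    return (R.from_euler('z',phi)*R.from_quat([1,0,0,0])).as_quat()
def w2g(w,pose):
    x,y,a=pose; d=np.array(w)[:2]-[x,y]; return np.array([np.cos(a)*d[0]+np.sin(a)*d[1],-np.sin(a)*d[0]+np.cos(a)*d[1]])
E
python3 - <<'E'
from station import r
import json,cv2,numpy as np
from h import *
from scipy.optimize import least_squares
p,q=json.load(open("w1.json")); c=r.get_calibration("wrist")
z=np.array([(470,239),(449,200),(487,97),(521,107),(646,52),(528,330),(193,236)],float)
W=back(z/2+[150,100]-.25,0.110,p,q,c)[:,:2]
G=np.array([(44,-36.5),(26,-18.5),(26,34.5),(44,34.5),(90,75),(90,-75),(-90,-75)])/1000
v=least_squares(lambda v:(g2w(G,v)-W).ravel(),[.5,-.0,-.25],loss='soft_l1',f_scale=.001).x
print(v,(1000*(g2w(G,v)-W)).round(1).tolist()); json.dump(list(v),open("pose.json","w"))
a=v[2]; Q=quat(np.pi/2+a)
P=lambda gx,gy,z:np.r_[g2w([gx,gy],v),z]
r.grasp(20)
r.reach(P(-.080,-.0275,.26),Q); print(r.get_q().round(2),r.get_t())
f=r.grab_frame("wrist"); cv2.imwrite("pics/w2.png",f)
print(r.movel(P(-.080,-.0275,.134),None,.1,guard=6), r.get_ee_pos(), r.get_contact_force(),r.get_t())
f=r.grab_frame("side"); cv2.imwrite("pics/s2.png",cv2.resize(f[120:270,250:450],(800,600)))
E
```

```text
[ 0.54318035 -0.11193268 -0.296506  ] [[0.3, -0.9], [-0.2, 1.0], [-0.4, 0.6], [0.3, 0.1], [-0.1, -0.3], [-0.2, -0.2], [0.3, -0.2]]
[-0.4   0.18 -0.23  1.17  0.   -0.1 ] 3.5
False [ 0.4590393  -0.11500942  0.13449815] [0.035472   0.22993867 0.56295299] 4.9583
```

View pics/w2.png

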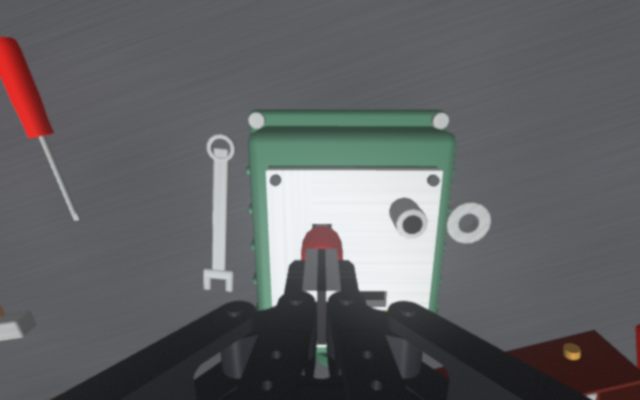

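View pics/s2.png

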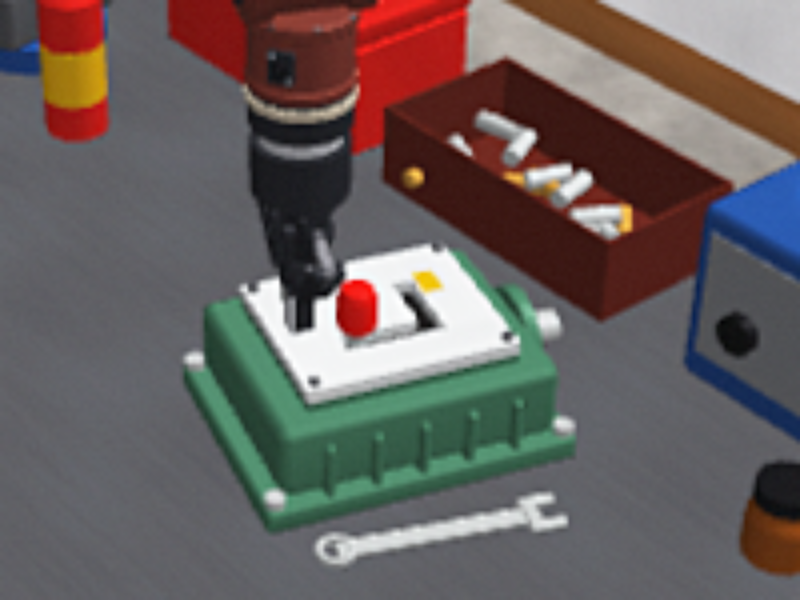

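Closed fingers stand just behind the knob. The finger knuckles look only barely higher than the knob top, so I'll raise the tips 6 mm and push.

```bash
python3 - <<'E'
from station import r
import json,cv2,numpy as np
from h import *
v=json.load(open("pose.json"));a=v[2]
P=lambda gx,gy,z:np.r_[g2w([gx,gy],v),z]
Z=.140
r.movel(P(-.080,-.0275,Z))
for gx in [-.07,-.06,-.055,-.04,-.02,-.005,0,.004]:
    h=r.movel(P(gx,-.0275,Z),None,.04,guard=7)
    print(gx,h,(w2g(r.get_ee_pos(),v)*1000).round(1),r.get_contact_force().round(1),round(r.get_t(),1))
    if h: break
f=r.grab_frame("side"); cv2.imwrite("pics/s3.png",cv2.resize(f[120:270,250:450],(800,600)))
print(r.recognise("shift_knob","side")[:1])
f=r.grab_frame("scene"); cv2.imwrite("pics/c3.png",cv2.resize(f[140:290,200:400],(800,600)))
E
```

```text
-0.07 False [-69.8 -27.5] [-0.1  1.3 -0.5] 5.7
-0.06 False [-59.8 -27.5] [-0.8 -0.1  0.4] 6.1
-0.055 False [-54.8 -27.5] [-0.4  0.1 -0.3] 6.3
-0.04 False [-39.3 -27.5] [-0.   0.3  0.1] 6.9
-0.02 False [-19.6 -27.5] [-0.6  0.2 -0.1] 7.5
-0.005 False [ -4.4 -27.5] [ 0.2 -0.3 -0.2] 8.0
0 False [  0.4 -27.5] [-0.7 -0.3 -0.3] 8.3
0.004 False [  4.3 -27.5] [-0.6 -0.6  0.1] 8.6
[{'bbox': [333.3, 288.5, 51.7, 26.6], 'p': 0.54}]
```

View pics/s3.png

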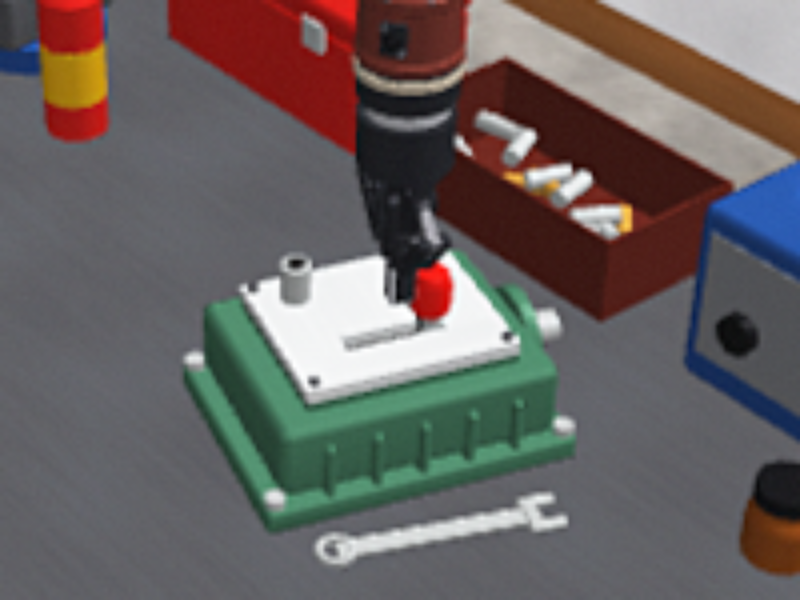

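View pics/c3.png

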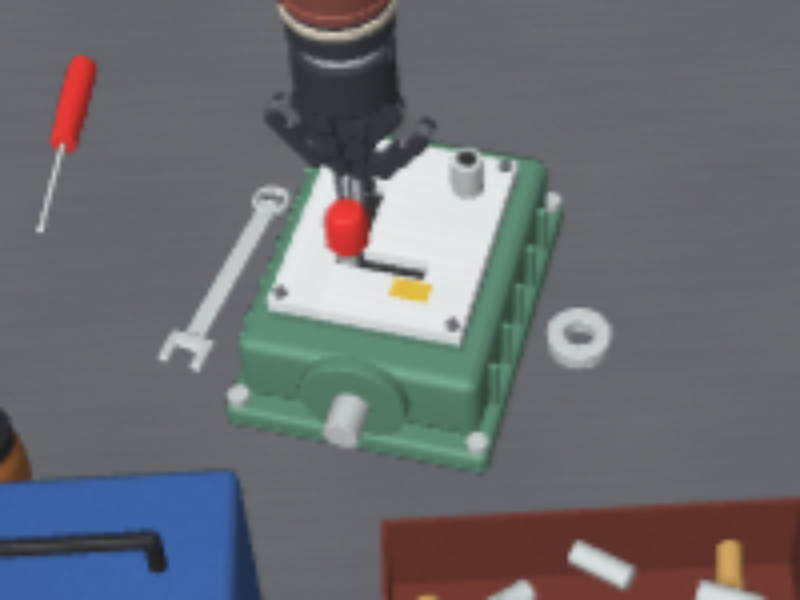

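```bash
python3 - <<'E'
from station import r
import json,cv2,numpy as np
from h import *
v=json.load(open("pose.json"));a=v[2]
P=lambda gx,gy,z:np.r_[g2w([gx,gy],v),z]
Z=.140
for gx in np.arange(.005,.013,.001):
    h=r.movel(P(gx,-.0275,Z),None,.02,guard=6)
    F=r.get_contact_force()
    print(gx,h,(w2g(r.get_ee_pos(),v)*1000).round(1),F.round(1),round(r.get_t(),1))
    if h or np.linalg.norm(F[:2])>4: break
f=r.grab_frame("scene"); cv2.imwrite("pics/c4.png",cv2.resize(f[140:290,200:400],(800,600),interpolation=cv2.INTER_CUBIC))
E
```

```text
0.005 False [  4.9 -27.5] [-1.6  1.1  1.2] 9.0
0.006 False [  6.  -27.5] [-1.8  0.5  2.2] 9.2
0.007 False [  7.1 -27.5] [-1.1  1.1  1.8] 9.5
0.008 False [  8.1 -27.5] [-1.6  1.1  0.3] 9.7
0.009000000000000001 False [  8.4 -27.5] [-4.7  1.1  2.9] 10.0
```

View pics/c4.png

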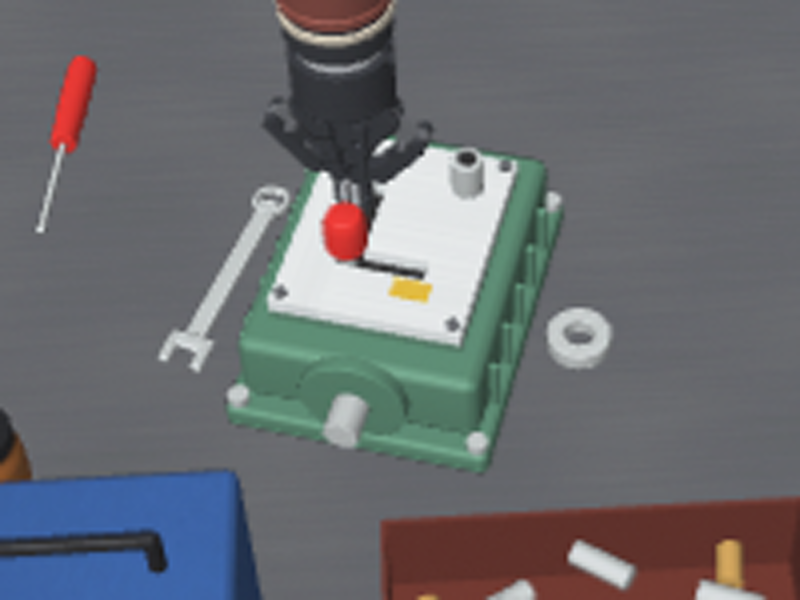

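The knob hit its stop at 8.4 mm, which matches along ≈ 72 mm, so it's in the corner. I'll go round to the −y side for the second leg.

```bash
python3 - <<'E'
from station import r
import json,cv2,numpy as np
from h import *
v=json.load(open("pose.json"));a=v[2]
P=lambda gx,gy,z:np.r_[g2w([gx,gy],v),z]
Z=.140
r.movel(P(-.010,-.0275,Z),None,.08)
r.movel(P(-.010,-.0275,.25),None,.15)
r.reach(P(.036,-.078,.25),quat(a))
f=r.grab_frame("wrist"); cv2.imwrite("pics/w5.png",f)
print(r.movel(P(.036,-.078,Z),None,.1,guard=6),r.get_ee_pos(),r.get_t())
f=r.grab_frame("scene"); cv2.imwrite("pics/c5.png",cv2.resize(f[140:290,200:400],(800,600),interpolation=cv2.INTER_CUBIC))
E
```

```text
False [ 0.55522589 -0.19724179  0.14064796] 13.9083
```

View pics/w5.png

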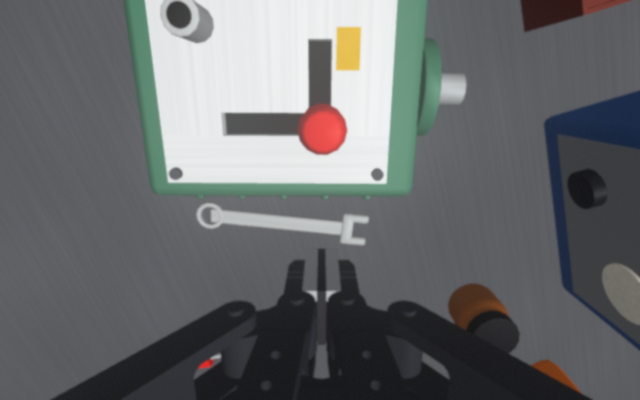

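View pics/c5.png

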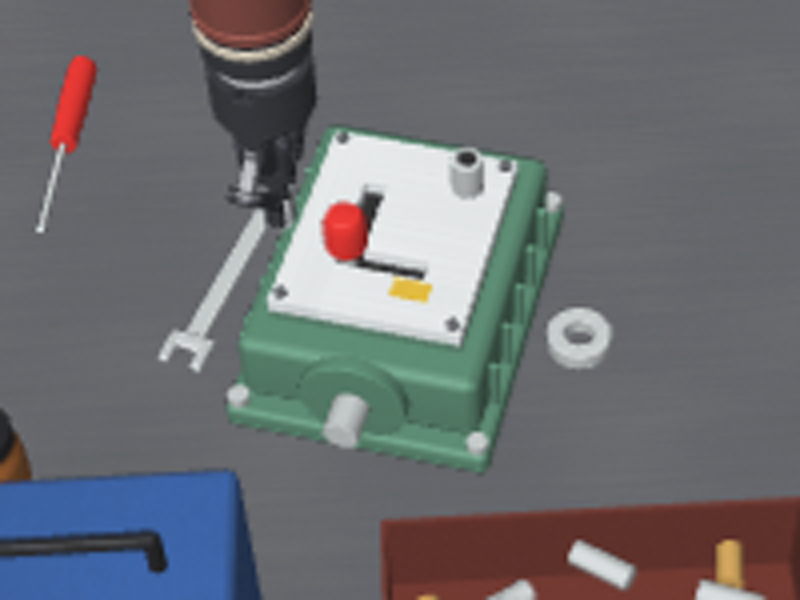

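The knob is in the corner at (322,130) in the wrist view, lined up with the second leg. The fingertips stand on the −y side. Now the second push.

```bash
python3 - <<'E'
from station import r
import json,cv2,numpy as np
from h import *
v=json.load(open("pose.json"));a=v[2]
P=lambda gx,gy,z:np.r_[g2w([gx,gy],v),z]
Z=.140
u=np.array([-np.sin(a),np.cos(a)])
for gy in [-.06,-.05,-.035,-.02,-.010,-.005,-.004,-.003,-.002,-.001,0,.001,.002,.003]:
    h=r.movel(P(.036,gy,Z),None,.04 if gy<-.005 else .02,guard=7)
    F=r.get_contact_force(); g=w2g(r.get_ee_pos(),v)*1000
    print(gy,h,g.round(1),F.round(1),round(r.get_t(),1))
    if h or (F[:2]@u<-4 and gy>-.006): break
f=r.grab_frame("scene"); cv2.imwrite("pics/c6.png",cv2.resize(f[140:290,200:400],(800,600),interpolation=cv2.INTER_CUBIC))
E
```

```text
-0.06 False [ 36.  -59.8] [-0.1 -0.3  0.7] 14.6
-0.05 False [ 36.  -49.6] [0.3 0.6 0.5] 15.0
-0.035 False [ 35.9 -34.4] [ 0.4 -0.2 -0. ] 15.5
-0.02 False [ 36.  -19.4] [ 0.6 -0.6 -0.6] 16.0
-0.01 False [36.  -9.4] [ 0.2  0.2 -0.9] 16.4
-0.005 False [36.  -4.8] [-0.7 -1.1 -0.1] 16.8
-0.004 False [36. -4.] [ 0.2 -2.5 -0.6] 17.1
-0.003 False [36. -3.] [ 0.2 -3.1 -1.1] 17.3
-0.002 False [36.  -1.9] [-0.9 -2.6  0.2] 17.6
-0.001 False [36.  -0.9] [-0.4 -1.8  0.3] 17.8
0 False [36.1 -0.2] [-0.5 -4.2  0.3] 18.1
```

View pics/c6.png

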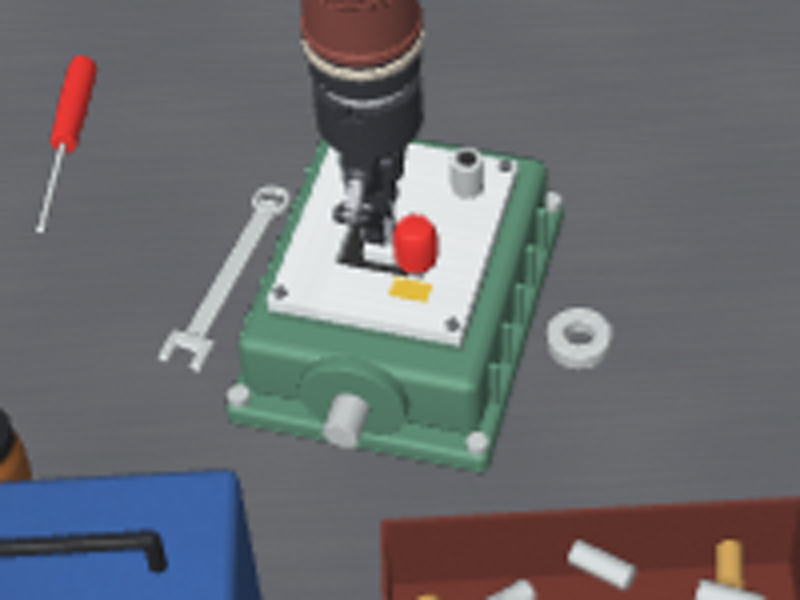

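```bash
python3 - <<'E'
from station import r
import json,cv2,numpy as np
from h import *
v=json.load(open("pose.json"));a=v[2]
P=lambda gx,gy,z:np.r_[g2w([gx,gy],v),z]
Z=.140
u=np.array([-np.sin(a),np.cos(a)])
for gy in [.0006,.0012,.0018,.0025]:
    h=r.movel(P(.036,gy,Z),None,.02,guard=6)
    F=r.get_contact_force(); g=w2g(r.get_ee_pos(),v)*1000
    print(gy,h,g.round(1),F.round(1),round(r.get_t(),1))
    if h or F[:2]@u<-8: break
r.movel(P(.036,-.06,Z),None,.08)
r.movel(P(.036,-.06,.25),None,.15)
r.reach(P(.036,-.078,.28),quat(a))
p,q=r.get_ee_pos(),r.get_eef_rot()
f=r.grab_frame("wrist"); cv2.imwrite("pics/w7.png",f)
b=r.recognise("shift_knob","wrist"); print(b[:1])
c=r.get_calibration("wrist")
if b:
    l,t,w,hh=b[0]["bbox"]; print(w2g(back([(l+w/2,t+hh/2)],.143,p,q,c)[0],v)*1000)
r.wait(.5); print(r.get_t(),r.get_contact_force())
t=np.linspace(0,6.28,40)
for zz in(.128,.152):
    w=g2w(np.c_[.035+.017*np.cos(t),.0275+.017*np.sin(t)],v); X=proj(np.c_[w,np.full(40,zz)],p,q,c)
    cv2.polylines(f,[X.round().astype(np.int32)],True,(0,255,0),1)
cv2.imwrite("pics/w7o.png",cv2.resize(f[0:240,170:490],(800,600),interpolation=cv2.INTER_CUBIC))
E
```

```text
0.0006 False [36.  -0.1] [-1.8 -6.2 -0.1] 18.4
0.0012 False [36. -0.] [-3.2 -9.   1.2] 18.6
[{'bbox': [296.3, 18.6, 49.3, 54.0], 'p': 0.65}]
[36.54846767 28.37617418]
21.275 [-0.14309278 -0.58161516 -0.26383697]
```

View pics/w7o.png

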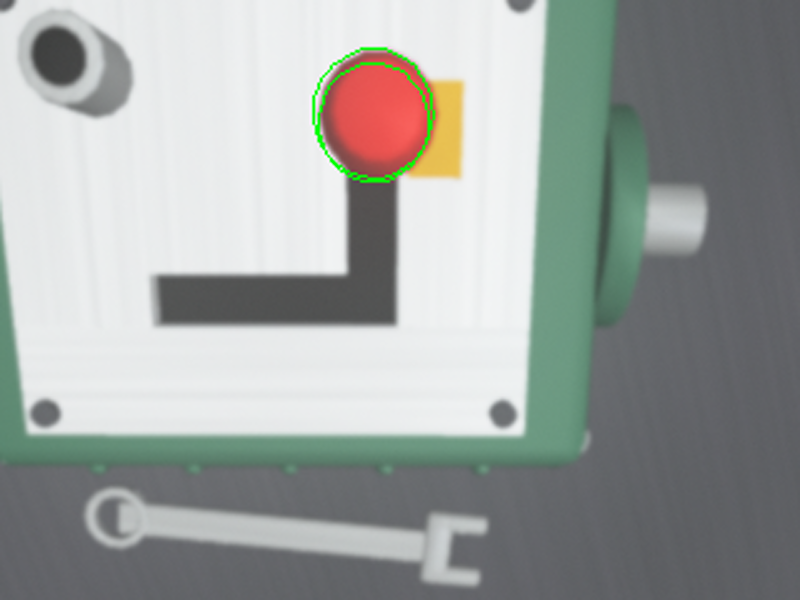

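The knob is at the end beside the yellow mark and matches the predicted outline. The fingers are clear of it, and the socket and wrench haven't moved.

```bash
python3 - <<'E'
from station import r
r.job_done(); print(r.get_t())
E
```

```text
the job is handed in; nothing more can be done
the job is handed in; nothing more can be done
```

The knob is at the end of the second leg, beside the yellow mark. I pushed it there with closed fingertips and handed the job in at about 21.3 s of the 45 s allowed.

- **First leg:** I pushed the knob along to its stop at the corner. The force there reached about 5 N.
- **Second leg:** I lifted clear, went round to the −y side, and pushed it to the end. The fingertips stopped moving while the force rose to about 9.6 N, which shows it reached the hard stop. I then backed away.
- **Last checks:** The wrist camera puts the knob at (36.5, 28.4) mm in the gearbox's frame, against a target of (35, 27.5). The difference is within the slot's 2 mm play and the camera error. The socket and wrench looked unmoved, and the tool force was back near zero.
- **Disagreements:** The final push stopped about 1 mm further along than I predicted, within calibration error. One network detection of the knob in the side view, taken mid-push, was wrong, and I ignored it.

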